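Photograph the four sides of a returned tea caddy

ROBOT

A 6-joint arm with a two-finger parallel gripper is mounted at the origin on the work surface. World frame = base frame: x ahead of the robot, y to its left, z up, the work surface at z = 0. Lengths are in mm, angles in rad, forces in N, time in s.
With the tool pointing down it reaches from about 275 to 725 mm from the base axis. Payload 5.6 kg.
Tool frame: the origin (TCP) lies at the very end of the fingers, on their centre line; the grasp point (between the pads) lies 19 mm behind it; y points along the fingers, z is the direction in which the jaws open and shut, and the axes are right-handed (so a half turn about y gives the same grasp; the last joint's range is limited). The gripper opens to 85 mm and grips with 20 to 120 N. Pads are 22 mm wide; open, the fingers measure 114 mm over their backs; the gripper's body (76 mm by 85 mm) begins 54 mm behind the grasp point. The pads swing forward as they close: fully open they stand 13 mm farther back than shut.
Start: joints at [-1.048, 0.255, 0.108, 0, -1.424, -0.285], TCP at [129.581, -534.511, 231.283] pointing down, gripper open.
Joint ranges: [-2.95, 2.95], [-1.21, 1.97], [-1.09, 1.5], [-2.87, 1.71], [-2.94, -0.07], [-3.05, 3.05]. Speed limits (rad/s): [2.57, 2.57, 3.14, 3.14, 3.14, 3.14].

INTERFACE

Orientations are given as a unit quaternion [w, x, y, z].
In Python, from bench import robot gives the robot as it stands.
- The arm moves only by the tool jog_arm, never from a script. Its argument "series" is a list of rows, each a list of 7 numbers: the turn, a rotation vector about the tool's x, y, z in rad, then the shift along the tool's x, y, z in mm, then the closure in counts, from 0 (fully open) to 255 (shut). In form: [[ax, ay, az, dx, dy, dz, claw], ...]. A call has 1 to 8 rows; each row is the pose to reach, as a shift and turn from the pose measured when the call began, along the tool's axes at that moment; what a row does not reach only later rows make up. A row lasts 1/12 s, in which the tool goes at most 41.7 mm and 7.16 degrees, less where a joint would pass 70% of its speed; a pose out of reach is approached as far as the arm can. A call with a gripper value outside its range is refused whole. The fingers move at their own pace and stop on an object; the grip force is fixed at half the most. Time passes only in rows, so rows that repeat a pose let the fingers close. It gives the time, the measured TCP pose, the force and the opening at its end, in the units of the state.
- robot.state(): the state, without advancing time (a new reading comes with each control period).
- robot.read_camera(name): name is "scene" or "top"; returns a dict with "image" (384x512x3 uint8, blue, green, red), "range_z" (384x512 float32, mm along the optical axis (not along the pixel's ray), 0 where there is no reading), "camera_matrix" (3x3 intrinsics, pixels), "rvec" (rotation vector, rad) and "tvec" (3), from world to camera coordinates, as OpenCV has them. Camera axes: x right, y down, z forward; pixel columns grow to the right and rows downward; lengths in mm; the calibration is good to about 2 mm. A picture is of the moment at which its call begins.
- robot.sign_off(): hands the job in, once; it reports no verdict.
The state is a dict: "time": time; "joints": joint angles; "qvel": joint speeds; "tau": joint torques, N m; "eef_pos": TCP position; "tool_rot": TCP orientation; "force": force on the tool from outside, world axes, zero at the start; "torque": the same for the moment, N m; "width": finger opening in mm.
Only numpy, scipy, OpenCV 4.12 (cv2) and the standard library are available. Lean on these libraries where they do the work, as an engineer would, in place of code of your own. Each camera call takes 0.05 s, during which the arm holds its last target.

TASK

The violet tea caddy with the plum on its label is going back to the supplier: lift it off the tray, hold it upright with its middle level with the camera's lens, centred and about 20 cm away from it, and show each of its four sides squarely to the lens for a photograph, keeping still for a second each time: first the front with the plum label, then the side with the three blue cups, then the back with the barcode, and last the side with the green leaf. Then set it down gently, standing upright on the floor of the wire returns basket beside the red caddy, and let go. Do not touch the camera, and leave the other caddies and the tea things where they stand.

Things in the scene. Friction and masses are not known exactly. Their poses are not given: they have to be found in the camera images.
- tin: The caddy to photograph: deep violet square tea tin, rigid, about 0.26 kg, 66 x 66 mm (lid 68), lid top 105 mm above the underside, 129 mm in all with the round brass knob on the lid's middle. The lid is sealed on. Stands on the tray, turned any way. Origin at the underside's centre, z up, -x its front. Counter-clockwise quarter turns (from above) show the sides in the order asked.
- tin_front (a point): Middle of the violet caddy's front (-x side, 33 mm from its axis): cream label in a gold frame with a purple plum and a green leaflet. On this side only, a whitish paper seal strip 18 mm wide runs from the top of the lid over its edge.
- tin_cups (a point): Middle of the violet caddy's +y side: three blue cups one above another on a cream panel.
- tin_back (a point): Middle of the violet caddy's back (+x side): black barcode on a white panel.
- tin_leaf (a point): Middle of the violet caddy's -y side: one big green leaf on a cream panel.
- tin_knob (a point): Point on the axis of the violet caddy's knob (26 mm in diameter, 24 mm high, smooth, can be taken at any yaw) at half the knob's height, 117 mm above its underside; axes as tin.
- tin_mid (a point): Middle of the violet caddy, 52.5 mm above its underside; axes as tin.
- tray: Pale lavender melamine tray with flower spots, 370 x 210 mm, floor 6 mm thick, rim 16 mm high, fixed. Three caddies stand in a row along its long axis, 122 mm apart, in any order. Origin under its centre, x along its long side, z up.
- camera: Compact black and silver camera, 112 mm wide, on a black table tripod, fixed; top about 249 mm above the table. Origin at the foot of the tripod, on the table; z up; the camera looks level along its -x.
- lens (a point): Centre of the front glass of the camera's lens (round, 56 mm across), 205 mm above the table, 66 mm ahead of the tripod's axis. Axes as camera: the lens looks level along -x, y to the side, z up.
- basket: Wire returns basket with a red tag on the long side nearer the robot, outside 186 x 286 mm, 90 mm high, walls 3 mm, fixed. Origin under its centre, y along its long side, z up. The red caddy stands in its -y half (the half to the robot's right); the +y half is free.
- basket_in (a point): Centre of the basket's inner floor, 6 mm above the table; axes as basket. The middle of the free half is at about y = +65 mm from here.
- tin_returned: Brick-red caddy already standing in the basket. Same size and shape as tin (68 x 68 mm, 105 mm to the lid, 129 mm with the knob). Origin at the centre of its underside, z up. Bystander.
- tin_green: Sage-green caddy on the tray. Same size and shape as tin (68 x 68 mm, 105 mm to the lid, 129 mm with the knob). Origin at the centre of its underside, z up. Bystander.
- tin_yellow: Mustard-yellow caddy on the tray. Same size and shape as tin (68 x 68 mm, 105 mm to the lid, 129 mm with the knob). Origin at the centre of its underside, z up. Bystander.
- teapot: White china teapot with a knobbed lid, body 140 mm across, 136 mm high, 230 mm from spout (+y) to handle. Origin at the centre of the underside. Bystander.
- jug: White milk jug, 80 mm across, 86 mm high, handle to +y. Origin at the centre of the underside. Bystander.
- sugar_pot: White lidded sugar pot with a painted plum, 86 mm across, 92 mm high. Origin at the centre of the underside. Bystander.
- saucer: White saucer, 140 mm across, 13 mm high, near the robot. Origin at the centre of the underside. Bystander.
- cup: White cup standing on the saucer, 80 mm across, 68 mm high, handle to +y. Origin at the centre of the underside. Bystander.
Things that resemble listed ones, but are neither listed nor needed, are in the scene too. What is shaped like the tin but pink is not meant.

How it is judged (in metres and radians):
On the way, in this order (a step that is already met when the one before it is completed fails the run):
1. the front (plum label) is shown squarely to the lens, the caddy upright, its middle within 30 mm of the lens axis and 170 to 275 mm ahead of the lens, turned within 0.21 rad, still for 0.7 s (x of lens in the frame of tin below -0.1 m and angle between the x axis of tin and the x axis of lens, either way round below 0.21 rad and angle between tin's own z axis and vertical below 0.21 rad and x of tin_mid in the frame of lens between -0.275 and -0.17 m and y of tin_mid in the frame of lens between -0.03 and 0.03 m and z of tin_mid in the frame of lens between -0.03 and 0.03 m and linear speed of tin below 0.03 m/s and angular speed of tin below 0.2 rad/s), for 0.7 s.
2. the side with the three cups is shown squarely to the lens, the caddy upright, its middle within 30 mm of the lens axis and 170 to 275 mm ahead of the lens, turned within 0.21 rad, still for 0.7 s (y of lens in the frame of tin above 0.1 m and angle between the y axis of tin and the x axis of lens, either way round below 0.21 rad and angle between tin's own z axis and vertical below 0.21 rad and x of tin_mid in the frame of lens between -0.275 and -0.17 m and y of tin_mid in the frame of lens between -0.03 and 0.03 m and z of tin_mid in the frame of lens between -0.03 and 0.03 m and linear speed of tin below 0.03 m/s and angular speed of tin below 0.2 rad/s), for 0.7 s.
3. the back (barcode) is shown squarely to the lens, the caddy upright, its middle within 30 mm of the lens axis and 170 to 275 mm ahead of the lens, turned within 0.21 rad, still for 0.7 s (x of lens in the frame of tin above 0.1 m and angle between the x axis of tin and the x axis of lens, either way round below 0.21 rad and angle between tin's own z axis and vertical below 0.21 rad and x of tin_mid in the frame of lens between -0.275 and -0.17 m and y of tin_mid in the frame of lens between -0.03 and 0.03 m and z of tin_mid in the frame of lens between -0.03 and 0.03 m and linear speed of tin below 0.03 m/s and angular speed of tin below 0.2 rad/s), for 0.7 s.
4. the side with the leaf is shown squarely to the lens, the caddy upright, its middle within 30 mm of the lens axis and 170 to 275 mm ahead of the lens, turned within 0.21 rad, still for 0.7 s (y of lens in the frame of tin below -0.1 m and angle between the y axis of tin and the x axis of lens, either way round below 0.21 rad and angle between tin's own z axis and vertical below 0.21 rad and x of tin_mid in the frame of lens between -0.275 and -0.17 m and y of tin_mid in the frame of lens between -0.03 and 0.03 m and z of tin_mid in the frame of lens between -0.03 and 0.03 m and linear speed of tin below 0.03 m/s and angular speed of tin below 0.2 rad/s), for 0.7 s.
At the end, for the whole second after the job is handed in: The violet caddy stands upright (within 0.1 rad) inside the basket, its underside on the basket's floor (within 8 mm), let go and at rest; the red caddy still stands upright beside it (x of tin in the frame of basket_in between -0.085 and 0.085 m and y of tin in the frame of basket_in between -0.135 and 0.135 m and z of tin in the frame of basket_in between -0.006 and 0.008 m and angle between each of tin, tin_returned's own z axis and vertical below 0.1 rad and linear speed of tin below 0.02 m/s and contact force between tin and the fingers below 0.1 N); the robot touches nothing.
It fails at once if the camera is touched (more than 2 N) (contact force between camera and anything else above 2 N).
It fails at once if the violet caddy is dropped: it moves faster than 0.6 m/s (a fall of about 18 mm) while not held (linear speed of tin above 0.6 m/s and contact force between tin and the fingers below 0.1 N).
It fails at once if another caddy or a tea thing is moved more than 25 mm (distance of any of tin_green, tin_yellow, tin_returned, teapot, jug, sugar_pot, saucer, cup from where it was at the start of the episode above 0.025 m).
It fails at once if another caddy or a tea thing is tipped (more than 0.5 rad) (angle between any of tin_green, tin_yellow, tin_returned, teapot, jug, sugar_pot, saucer, cup's own z axis and vertical above 0.5 rad).
It also fails if it takes over 61 s, if anything falls off the work surface, if the arm or the gripper's body presses on something with over 40 N, if the wrist force passes 120 N, or if a joint passes its speed limit or range.

## Working session

There is one attempt and no reset: what is moved stays moved. The work goes in short steps, Python scripts to look and compute and a tool call to move; the robot and the scene stay as the last step left them, time stands still between calls to the robot, and variables do not carry over. Pictures are saved under pics/ and viewed, and the job is handed in when it is done.

Besides the shell and the picture viewer there is one more tool, called after "Call:" by a JSON object that holds its "op" and its "data". jog_arm: Moves the arm, as the interface text tells. Its arguments: {"type":"object","properties":{"series":{"type":"array","items":{"type":"array","items":{"type":"number"}}}},"required":["series"]}

```bash
ls; mkdir -p pics; cat > h.py <<'E'
import numpy as np, cv2
from bench import robot
from scipy.spatial.transform import Rotation as R
def cam(n):
    c=robot.read_camera(n); Rm=cv2.Rodrigues(np.array(c['rvec'],float))[0]; t=np.array(c['tvec'],float).reshape(3)
    return c,Rm,t
def cloud(c,Rm,t):
    K=c['camera_matrix']; z=c['range_z']; v,u=np.mgrid[:z.shape[0],:z.shape[1]]
    p=np.stack([(u-K[0,2])/K[0,0]*z,(v-K[1,2])/K[1,1]*z,z],-1)
    w=(p-t)@Rm; w[z<=0]=np.nan
    return w
E
python3 - <<'E'
from h import *
print(robot.state())
for n in('scene','top'):
    c,Rm,t=cam(n); cv2.imwrite(f'pics/{n}0.png',c['image']); np.savez(f'{n}0.npz',im=c['image'],w=cloud(c,Rm,t),K=c['camera_matrix'],R=Rm,t=t)
    print(n,-Rm.T@t, Rm[2])
E
```

```text
pics
{'time': 0.0, 'joints': array([-1.04838721e+00,  2.55758713e-01,  1.06980300e-01, -4.62626942e-04,
       -1.42390392e+00, -2.84557781e-01]), 'qvel': array([ 0.00097156, -0.00018342,  0.00108942, -0.00026558, -0.00087252,
        0.00085859]), 'tau': array([-1.00872014e-03, -3.86631775e+01,  2.37942713e+01,  5.36564693e+00,
       -6.17680213e-03,  2.24499331e-05]), 'eef_pos': array([ 129.49662011, -534.01791359,  230.3818773 ]), 'tool_rot': array([ 0.70279156, -0.70143801, -0.08375808,  0.08398411]), 'force': array([-0.94585851, -0.03138225,  0.71676381]), 'torque': array([ 0.00948203,  0.07343066, -0.04066925]), 'width': 85.58382462656496}
scene [1407.36318332  340.95130198 1539.17064364] [-0.50633643 -0.15307036 -0.84864179]
top [ 390.9893064    82.74642625 1517.28363507] [ 0.12422381 -0.00531108 -0.99224001]
```

View pics/scene0.png

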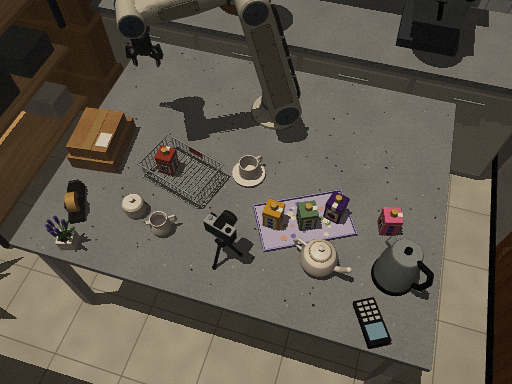

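View pics/top0.png

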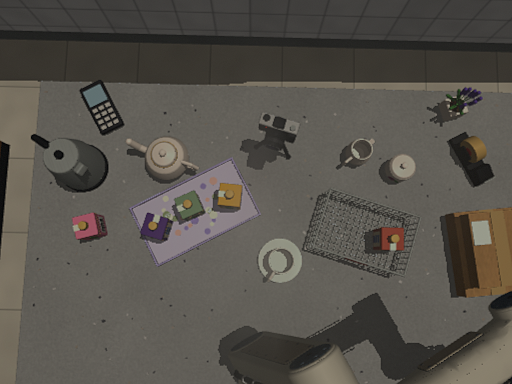

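The scene view shows the violet caddy at about (337,207), at the tray's end, with the camera at (218,228) and the basket at (185,170). In the top view the violet caddy is at (155,226), the camera at (278,130), and the free half of the basket at about (335,225). I'll enlarge these areas.

```bash
python3 - <<'E'
import cv2,numpy as np
s=cv2.imread('pics/scene0.png');t=cv2.imread('pics/top0.png')
a=cv2.resize(t[190:270,110:210],(600,480),interpolation=3)
b=cv2.resize(s[180:280,190:360],(800,470),interpolation=3)
c=cv2.resize(t[90:290,220:440],(660,600),interpolation=3)
cv2.imwrite('pics/a.png',a);cv2.imwrite('pics/b.png',b);cv2.imwrite('pics/c.png',c)
E
```

```text
(no output)
```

View pics/a.png

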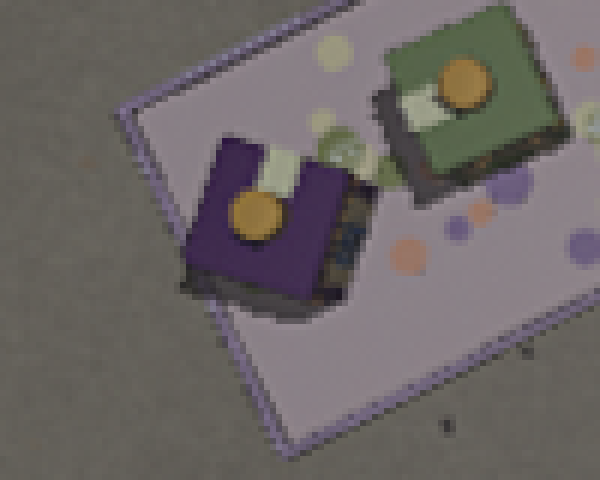

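View pics/b.png

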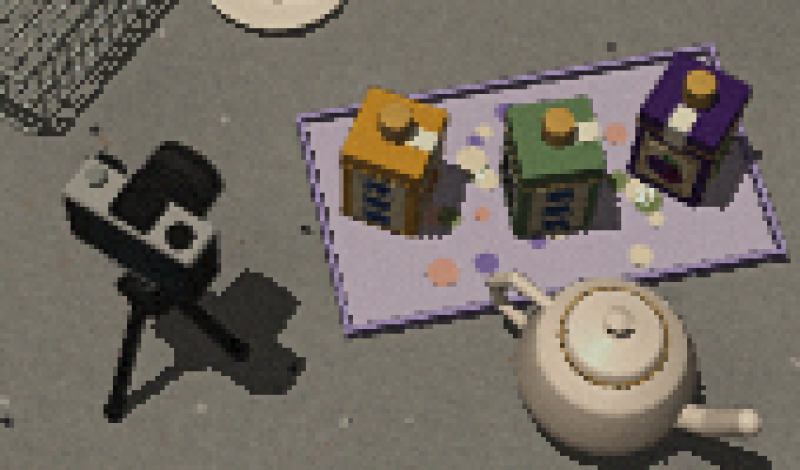

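View pics/c.png

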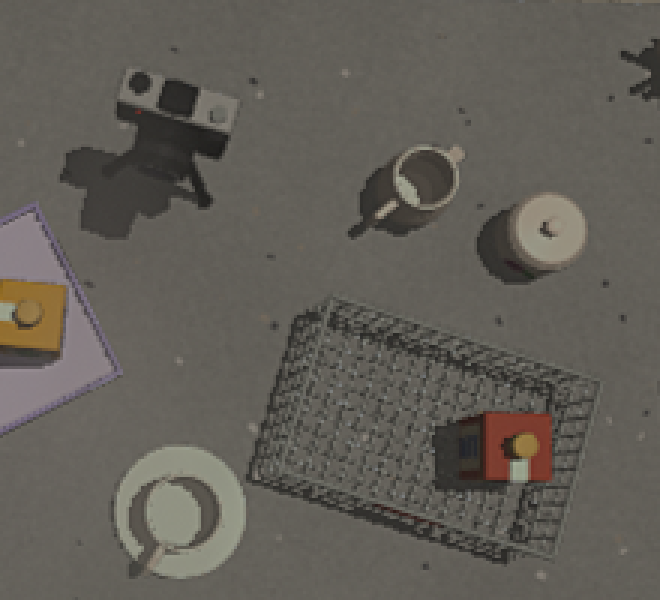

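```bash
python3 - <<'E'
import cv2,numpy as np
d=np.load('top0.npz');w=d['w'];im=d['im'];hsv=cv2.cvtColor(im,40)
e=np.load('scene0.npz');we=e['w'];
def reg(w,x0,x1,y0,y1): 
    m=np.zeros(w.shape[:2],bool);m[y0:y1,x0:x1]=1;return m
def rect(n,w,m):
    p=w[m]; r=cv2.minAreaRect(p[:,:2].astype(np.float32)); 
    print(n,len(p),'c',np.round(r[0],1),'size',np.round(r[1],1),'ang',round(r[2],1),'z',np.round(np.nanpercentile(p[:,2],[5,50,95]),1),'mean',np.round(p.mean(0),1))
# tins
for n,b in dict(violet=(135,175,205,245),green=(172,206,188,222),yellow=(212,245,180,212),red=(370,406,224,254)).items():
    z=w[...,2]; m=reg(w,*b)
    rect(n+' lid',w,m&(z>98)&(z<117)); rect(n+' knob',w,m&(z>122))
m=reg(w,140,172,208,240); s=m&(w[...,2]>100)&(w[...,2]<117)&(hsv[...,1]<70)&(hsv[...,2]>110); rect('seal',w,s)
for n,W,b in(('cam top',w,(250,305,105,160)),('cam scene',we,(195,245,205,270))):
    z=W[...,2];m=reg(W,*b)
    rect(n+' top',W,m&(z>215)); rect(n+' mid',W,m&(z>170)&(z<215))
    p=W[m&(z>150)];print(np.round(p[::max(1,len(p)//25)],0).tolist())
for n,W,b in(('basket',w,(300,422,185,282)),('basketS',we,(135,232,135,210))):
    z=W[...,2];m=reg(W,*b); rect(n,W,m&(z>70)&(z<100))
    rect(n+'floor',W,m&(z>-3)&(z<15))
for n,b in dict(teapot=(125,200,135,185),jug=(340,378,135,168),sugar=(385,418,152,185),cup=(255,305,235,285)).items():
    z=w[...,2];m=reg(w,*b)&(z>30);rect(n,w,m)
E
```

```text
violet lid 451 c [470.8 369.1] size [69.4 68.6] ang 74.4 z [105.9 111.5 115.8] mean [469.9 367.4 111. ]
violet knob 64 c [469.5 367.8] size [23.1 24.1] ang 4.6 z [128.2 134.8 138.6] mean [470.1 368.3 134.1]
green lid 434 c [537.1 270.4] size [68.6 69.3] ang 25.5 z [105.7 111.2 115.9] mean [536. 269. 111.]
green knob 62 c [537.3 269.6] size [24.1 23.6] ang 28.7 z [130.7 134.9 140.3] mean [536.8 269.3 135. ]
yellow lid 425 c [569.7 146.1] size [68.1 68.2] ang 85.4 z [106.1 111.5 115.8] mean [569.1 146.  111.3]
yellow knob 59 c [569.3 145.6] size [23.3 21.1] ang 2.7 z [129.4 135.1 139.7] mean [569.2 145.7 135.1]
red lid 438 c [ 448.9 -343.4] size [68.1 68.3] ang 88.9 z [105.9 111.5 116.1] mean [ 448.7 -341.3  111.4]
red knob 69 c [ 449.  -343.5] size [23.9 22.9] ang 17.8 z [125.2 135.7 141.7] mean [ 448.9 -342.7  134.9]
seal 42 c [493.  364.3] size [21.2 19.5] ang 2.8 z [108.6 111.9 115.8] mean [493.8 364.5 112. ]
cam top top 933 c [736.3  14.9] size [112.7  85.9] ang 73.1 z [220.7 238.  250.8] mean [741.2  11.  237.1]
cam top mid 113 c [718.   19.5] size [109.5  47.9] ang 70.8 z [183. 
[... 1529 characters left out ...]
1.7 -277.4] size [310.4 401.9] ang 1.3 z [-2.2  2.2  8.7] mean [ 470.2 -266.7    2.6]
basketS 550 c [ 544.9 -289.6] size [296.5 349.3] ang 73.4 z [71.7 89.2 97.6] mean [ 489.2 -282.1   87. ]
basketSfloor 3948 c [ 444.4 -290. ] size [401.7 426.9] ang 18.6 z [-2.6  0.9  7.6] mean [ 451.4 -263.6    1.5]
teapot 1737 c [693.3 360.2] size [189.1 148.8] ang 33.2 z [ 58.6  94.9 117.8] mean [684.9 350.2  92.7]
jug 396 c [ 722.4 -252.4] size [87.1 85.5] ang 86.5 z [37.2 70.9 89.6] mean [ 720.3 -253.9   68. ]
sugar 645 c [ 677.7 -392.8] size [83.1 85.6] ang 20.0 z [38.6 73.  83.7] mean [ 673.7 -386.1   69.9]
cup 200 c [363.5 -13.9] size [ 79.4 102.1] ang 89.0 z [40.4 77.4 85.6] mean [366.  -11.7  71.3]
```

```bash
cat >> h.py <<'E'
F=np.array([-np.cos(np.radians(16.5)),np.sin(np.radians(16.5))]); L=np.array([-F[1],F[0]])*-1
def Rt():
    q=robot.state()['tool_rot']; return R.from_quat([q[1],q[2],q[3],q[0]])
def info():
    s=robot.state(); r=Rt().as_matrix(); 
    print('t',round(s['time'],2),'p',np.round(s['eef_pos'],1),'jawyaw',round(np.degrees(np.arctan2(r[1,2],r[0,2])),2),'ydir',np.round(r[:,1],3),'q',np.round(s['joints'],2),'F',np.round(s['force'],1),'w',round(s['width'],1))
def go(x,y,z,yaw=None,turn=None):
    """delta to pos, tool pointing straight down, jaw yaw deg (or turn CCW deg from the present)"""
    s=robot.state(); r0=Rt(); m=r0.as_matrix(); y0=np.degrees(np.arctan2(m[1,2],m[0,2]))
    if turn is not None: yaw=y0+turn
    if yaw is None: yaw=y0
    a=np.radians(yaw); zz=np.array([np.cos(a),np.sin(a),0]); yy=np.array([0,0,-1.]); xx=np.cross(yy,zz)
    rt=R.from_matrix(np.c_[xx,yy,zz]); d=(r0.inv()*rt).as_rotvec(); p=r0.inv().apply(np.array([x,y,z])-s['eef_pos'])
    print('delta',np.round(d,3),np.round(p,1),'fwd turn deg',round(np.degrees(np.linalg.norm(d)),1))
E
python3 - <<'E'
from h import *
info()
print(F,L)
for n in('top0','scene0'):
    w=np.load(n+'.npz')['w']; p=w.reshape(-1,3); p=p[np.isfinite(p).all(1)]
    f=p[:,:2]@F; l=p[:,:2]@L; m=(f>-760)&(f<-640)&(abs(l-225)<75)&(p[:,2]>160)
    f,l,z=f[m],l[m],p[m,2]
    b=(l>0)
    print(n,'body lat',np.percentile(l,[1,99]),'fwd',np.percentile(f,[1,50,99]))
    for a in range(-760,-650,8):
        k=(f>=a)&(f<a+8)
        if k.sum()>3: print(a,k.sum(),np.round(np.percentile(l[k],[3,50,97]),0),np.round(np.percentile(z[k],[3,97]),0))
go(470,368,230,0)
E
```

```text
t 0.1 p [ 129.5 -534.1  230.5] jawyaw 103.62 ydir [-0.     0.002 -1.   ] q [-1.05  0.26  0.11 -0.   -1.42 -0.28] F [-0.3 -0.8 -0.3] w 85.2
[-0.95881973  0.28401534] [0.28401534 0.95881973]
top0 body lat [168.26420426 276.80314837] fwd [-742.87118264 -708.01884301 -659.90825652]
-744 87 [173. 216. 274.] [235. 251.]
-736 105 [169. 223. 276.] [237. 253.]
-728 116 [171. 225. 275.] [237. 254.]
-720 124 [171. 223. 275.] [237. 253.]
-712 188 [170. 234. 276.] [184. 246.]
-704 112 [169. 191. 246.] [185. 239.]
-696 68 [195. 223. 250.] [210. 240.]
-688 52 [197. 223. 247.] [216. 237.]
-680 55 [196. 221. 248.] [215. 238.]
-672 58 [196. 223. 247.] [214. 236.]
-664 79 [199. 222. 246.] [189. 234.]
scene0 body lat [173.78078909 283.9511788 ] fwd [-745.94335142 -728.40451718 -663.62334513]
-752 86 [180. 218. 267.] [180. 238.]
-744 219 [177. 235. 282.] [172. 248.]
-736 92 [180. 243. 284.] [193. 252.]
-728 84 [175. 242. 284.] [182. 252.]
-720 73 [177. 244. 283.] [191. 250.]
-712 41 [176. 229. 282.] [182. 246.]
-704 37 [177. 226. 250.] [217. 234.]
-696 37 [204. 234. 257.] [213. 237.]
-688 34 [212. 236. 255.] [209. 235.]
-680 38 [205. 236. 255.] [203. 239.]
-672 29 [207. 238. 254.] [207. 234.]
-664 11 [211. 233. 251.] [212. 234.]
delta [-1.000e-03  1.809e+00 -2.000e-03] [543.4   1.8 796.5] fwd turn deg 103.6
```

```bash
python3 - <<'E'
from h import *
go(420,-120,240,yaw=92)
E
```

```text
delta [-0.002  0.203 -0.   ] [379.9  -9.  334.1] fwd turn deg 11.6
```

Call:
{"op": "jog_arm", "data": {"series": [[0,0.1,0,190,-9,167,80],[0,0.1,0,190,-9,167,80],[0,0.1,0,190,-9,167,80],[0,0.1,0,190,-9,167,80],[0,0.1,0,190,-9,167,80],[0,0.2,0,380,-9,334,80],[0,0.2,0,380,-9,334,80],[0,0.2,0,380,-9,334,80]]}}

```text
time: 0.77
eef_pos: [319.0, -263.0, 238.9]
tool_rot: [0.708, -0.706, -0.013, 0.013]
force: [1.4, 0.4, 0.1]
width: 58.5
```

```bash
python3 - <<'E'
from h import *
info(); go(470,200,240,yaw=82)
E
```

```text
t 0.77 p [ 319.  -263.   238.9] jawyaw 92.09 ydir [-0.     0.002 -1.   ] q [-0.31 -0.02 -0.19 -0.   -1.4  -1.23] F [1.4 0.4 0.1] w 58.5
delta [-0.002  0.176 -0.001] [ 1.678e+02 -3.000e-01  4.571e+02] fwd turn deg 10.1
```

Call:
{"op": "jog_arm", "data": {"series": [[0,0.17,0,168,0,457,80],[0,0.17,0,168,0,457,80],[0,0.17,0,168,0,457,80],[0,0.17,0,168,0,457,80],[0,0.17,0,168,0,457,80],[0,0.17,0,168,0,457,80],[0,0.17,0,168,0,457,80],[0,0.17,0,168,0,457,80]]}}

```text
time: 1.43
eef_pos: [419.0, 45.1, 239.4]
tool_rot: [0.706, -0.705, 0.047, -0.047]
force: [1.0, -0.6, 0.2]
width: 58.7
```

```bash
python3 - <<'E'
from h import *
info(); go(470,368,180,yaw=82)
E
```

```text
t 1.43 p [419.   45.1 239.4] jawyaw 82.38 ydir [-0.     0.002 -1.   ] q [ 0.48 -0.01 -0.17 -0.   -1.4  -2.18] F [ 1.  -0.6  0.2] w 58.7
delta [-0.002  0.007 -0.001] [  7.8  60.1 326.7] fwd turn deg 0.4
```

Call:
{"op": "jog_arm", "data": {"series": [[0,0,0,8,30,327,80],[0,0,0,8,30,327,80],[0,0,0,8,30,327,80],[0,0,0,8,30,327,80],[0,0,0,8,30,327,80],[0,0,0,8,30,327,80],[0,0,0,8,30,327,80],[0,0,0,8,60,327,80]]}}

```text
time: 2.1
eef_pos: [471.0, 365.4, 189.6]
tool_rot: [0.708, -0.703, 0.044, -0.048]
force: [1.5, 0.7, 0.4]
width: 58.4
```

```bash
python3 - <<'E'
from h import *
info(); go(470,368,117,yaw=82)
for n in('top','scene'):
    c,Rm,t=cam(n); im=c['image']
    o=im[180:260,110:210] if n=='top' else im[150:240,290:390]
    cv2.imwrite(f'pics/{n}1.png',cv2.resize(o,None,fx=6,fy=6,interpolation=3))
E
```

```text
t 2.1 p [471.  365.4 189.6] jawyaw 82.48 ydir [ 0.006  0.007 -1.   ] q [ 0.92  0.35  0.14  0.   -1.35 -2.62] F [1.5 0.7 0.4] w 58.4
delta [-0.008  0.008  0.005] [-1.7 72.6  1.8] fwd turn deg 0.7
```

View pics/scene1.png

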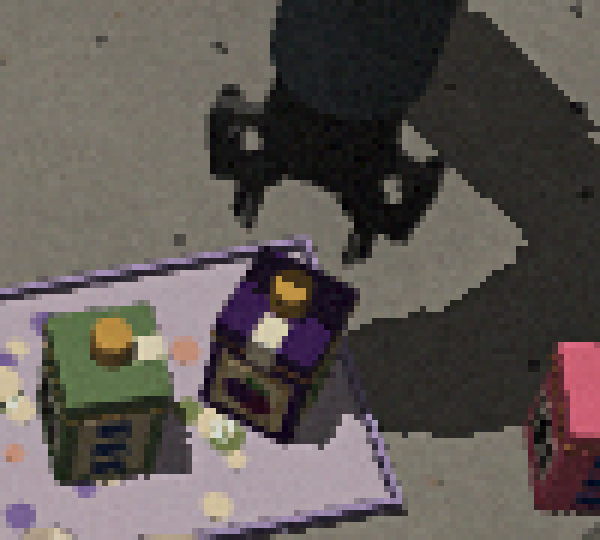

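The fingers straddle the knob at (291,293), and the plum front faces +x. Next I lower the gripper onto the knob.

Call:
{"op": "jog_arm", "data": {"series": [[-0.008,0.008,0.005,-1.7,15,1.8,80],[-0.008,0.008,0.005,-1.7,35,1.8,80],[-0.008,0.008,0.005,-1.7,52,1.8,80],[-0.008,0.008,0.005,-1.7,65,1.8,80],[-0.008,0.008,0.005,-1.7,73.5,1.8,80],[-0.008,0.008,0.005,-1.7,73.5,1.8,80],[-0.008,0.008,0.005,-1.7,73.5,1.8,80]]}}

```text
time: 2.78
eef_pos: [465.0, 365.2, 107.0]
tool_rot: [-0.701, 0.709, -0.053, 0.044]
force: [-0.4, -0.9, -0.3]
width: 58.8
```

```bash
python3 - <<'E'
from h import *
info(); go(470,368,116,yaw=82)
E
```

```text
t 2.78 p [465.  365.2 107. ] jawyaw 82.07 ydir [-0.013 -0.01  -1.   ] q [ 0.93  0.41  0.01 -0.   -1.19 -2.63] F [-0.4 -0.9 -0.3] w 58.8
delta [ 0.012  0.001 -0.012] [ 4.4 -9.1  3.4] fwd turn deg 1.0
```

Call:
{"op": "jog_arm", "data": {"series": [[0.012,0,-0.012,4.4,-9,3.4,80],[0.012,0,-0.012,4.4,-9,3.4,80],[0.012,0,-0.012,4.4,-9,3.4,80],[0.012,0,-0.012,4.4,-9,3.4,80]]}}

```text
time: 3.12
eef_pos: [470.0, 368.0, 116.1]
tool_rot: [0.706, -0.705, 0.049, -0.049]
force: [0.1, -0.3, -0.7]
width: 58.6
```

```bash
python3 - <<'E'
from h import *
info(); go(470,368,115,yaw=82)
E
```

```text
t 3.12 p [470.  368.  116.1] jawyaw 82.05 ydir [ 0.  0. -1.] q [ 0.93  0.4   0.02  0.   -1.19 -2.64] F [ 0.1 -0.3 -0.7] w 58.6
delta [-0.     0.001  0.   ] [-0.   1.1  0. ] fwd turn deg 0.1
```

Lined up to within 0.1 mm. Now I close.

Call:
{"op": "jog_arm", "data": {"series": [[0,0,0,0,0.5,0,200],[0,0,0,0,0.5,0,255],[0,0,0,0,0.5,0,255],[0,0,0,0,0.5,0,255],[0,0,0,0,0.5,0,255],[0,0,0,0,0.5,0,255]]}}

```text
time: 3.62
eef_pos: [470.1, 368.2, 115.6]
tool_rot: [0.706, -0.705, 0.049, -0.049]
force: [0.6, 2.1, -0.3]
width: 23.8
```

```bash
python3 - <<'E'
from h import *
info(); go(470,368,235,yaw=82)
E
```

```text
t 3.62 p [470.1 368.2 115.6] jawyaw 82.05 ydir [ 0.001  0.001 -1.   ] q [ 0.93  0.4   0.02 -0.   -1.19 -2.64] F [ 0.6  2.1 -0.3] w 23.8
delta [-0.001  0.001  0.   ] [-0.000e+00 -1.194e+02 -1.000e-01] fwd turn deg 0.1
```

Call:
{"op": "jog_arm", "data": {"series": [[0,0,0,0,-5,0,255],[0,0,0,0,-15,0,255],[0,0,0,0,-30,0,255],[0,0,0,0,-50,0,255],[0,0,0,0,-70,0,255],[0,0,0,0,-90,0,255],[0,0,0,0,-105,0,255],[0,0,0,0,-112,0,255]]}}

```text
time: 4.28
eef_pos: [470.7, 368.3, 230.8]
tool_rot: [0.707, -0.704, 0.048, -0.05]
force: [-0.4, -0.4, -1.8]
width: 24.0
```

```bash
python3 - <<'E'
from h import *
info(); go(400,230,260,yaw=82)
for n in('top','scene'):
    c,Rm,t=cam(n); im=c['image']
    cv2.imwrite(f'pics/{n}2.png',im)
    if n=='scene': cv2.imwrite('pics/s2c.png',cv2.resize(im[130:250,270:390],None,fx=5,fy=5,interpolation=3))
E
```

```text
t 4.28 p [470.7 368.3 230.8] jawyaw 82.05 ydir [ 0.003  0.003 -1.   ] q [ 0.93  0.35  0.24  0.   -1.45 -2.64] F [-0.4 -0.4 -1.8] w 24.0
delta [-0.004  0.001  0.003] [ -50.8  -29.9 -146.7] fwd turn deg 0.3
```

View pics/s2c.png

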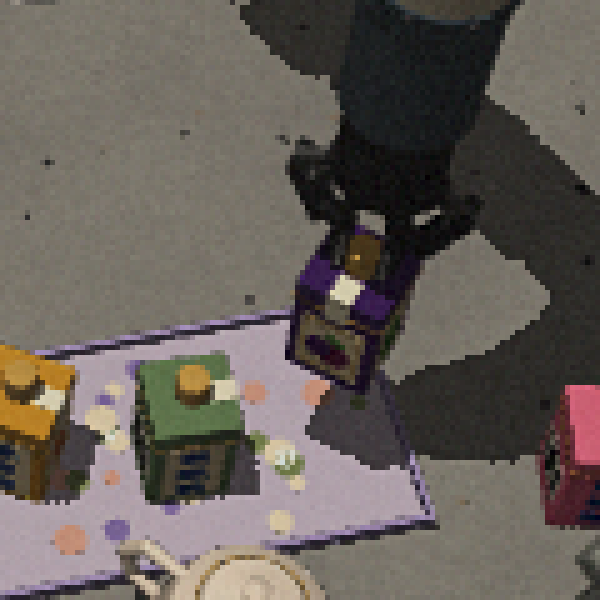

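The caddy is held upright and its front is at (330,345) in the crop. I lift it higher and swing it to the photo spot on the robot's side of the tray.

Call:
{"op": "jog_arm", "data": {"series": [[0,0,0,0,-20,0,255],[0,0,0,-10,-35,-20,255],[0,0,0,-20,-42,-45,255],[0,0,0,-30,-45,-75,255],[0,0,0,-40,-45,-105,255],[0,0,0,-48,-45,-130,255],[0,0,0,-50,-45,-145,255],[0,0,0,-50,-45,-150,255]]}}

```text
time: 5.05
eef_pos: [398.9, 224.5, 273.4]
tool_rot: [0.706, -0.705, 0.049, -0.05]
force: [0.1, -0.4, -2.0]
width: 24.3
```

```bash
python3 - <<'E'
from h import *
info(); go(500,86,262,yaw=81)
E
```

```text
t 5.05 p [398.9 224.5 273.4] jawyaw 82.01 ydir [ 0.002  0.002 -1.   ] q [ 0.86  0.06 -0.02 -0.   -1.49 -2.57] F [ 0.1 -0.4 -2. ] w 24.3
delta [-0.003  0.018  0.001] [ 119.4   11.2 -123.2] fwd turn deg 1.0
```

Call:
{"op": "jog_arm", "data": {"series": [[0,0,0,5,0,-18,255],[0,0,0,20,0,-40,255],[0,0,0,40,2,-62,255],[0,0,0,62,4,-84,255],[0,0.01,0,84,7,-104,255],[0,0.01,0,104,9,-117,255],[0,0.01,0,116,11,-122,255],[0,0.01,0,119,11,-123,255]]}}

```text
time: 5.72
eef_pos: [501.0, 85.3, 260.2]
tool_rot: [0.705, -0.705, 0.054, -0.053]
force: [-0.9, 1.2, -2.5]
width: 23.4
```

Call:
{"op": "jog_arm", "data": {"series": [[0,0,0,0,0,0,255],[0,0,0,0,0,0,255]]}}

```text
time: 5.88
eef_pos: [500.9, 85.9, 259.2]
tool_rot: [0.705, -0.705, 0.055, -0.052]
force: [-0.3, -0.1, -2.4]
width: 23.6
```

```bash
python3 - <<'E'
from h import *
info(); go(500,86,262,yaw=81)
for n in('top','scene'):
    c,Rm,t=cam(n); im=c['image']; w=cloud(c,Rm,t); hsv=cv2.cvtColor(im,40)
    cv2.imwrite(f'pics/{n}3.png',im); np.savez(f'{n}3.npz',im=im,w=w)
    pu=(hsv[...,0]>125)&(hsv[...,0]<145)&(hsv[...,1]>120)
    m=pu&(w[...,2]>248-5)&(w[...,2]<270)&(abs(w[...,0]-500)<70)&(abs(w[...,1]-86)<70)
    p=w[m];print(n,len(p),cv2.minAreaRect(p[:,:2].astype(np.float32)),np.median(p[:,2]))
s=cv2.imread('pics/scene3.png');t=cv2.imread('pics/top3.png')
cv2.imwrite('pics/m3.png',np.hstack([cv2.resize(s[130:280,180:330],(400,400),interpolation=3),cv2.resize(t[90:240,190:340],(400,400),interpolation=3)]))
E
```

```text
t 5.88 p [500.9  85.9 259.2] jawyaw 81.3 ydir [-0.003  0.001 -1.   ] q [ 0.48  0.17  0.07 -0.   -1.47 -2.2 ] F [-0.3 -0.1 -2.4] w 23.6
delta [-0.     0.005 -0.003] [-0.9 -2.8 -0. ] fwd turn deg 0.4
top 0 ((0.0, 0.0), (0.0, 0.0), 0.0) nan
scene 74 ((501.4682312011719, 89.20899963378906), (63.650142669677734, 68.63578796386719), 72.84687805175781) 254.54994187190766
  return _methods._mean(a, axis=axis, dtype=dtype,
  ret = ret.dtype.type(ret / rcount)
```

View pics/m3.png

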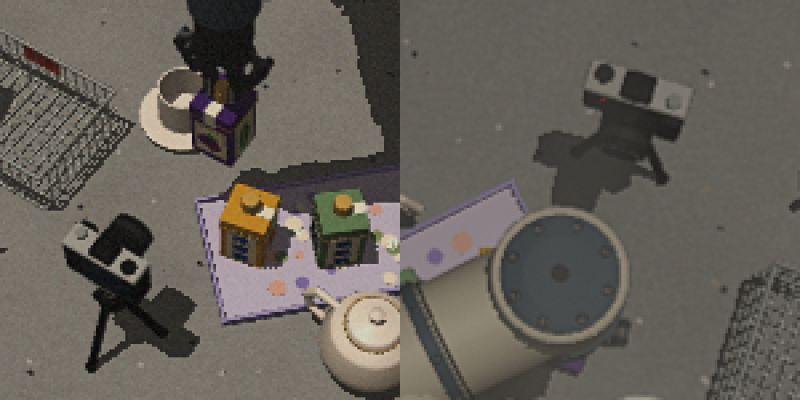

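The scene crop shows the plum front at (215,140), facing the camera at (105,245). Its lid is at z 254, so its middle is near 202. I hold it there for about 1.3 s.

Call:
{"op": "jog_arm", "data": {"series": [[0,0,0,-0.5,-2.5,0,255],[0,0,0,-0.5,-2.5,0,255],[0,0,0,-0.5,-2.5,0,255],[0,0,0,-0.5,-2.5,0,255],[0,0,0,-0.5,-2.5,0,255],[0,0,0,-0.5,-2.5,0,255],[0,0,0,-0.5,-2.5,0,255],[0,0,0,-0.5,-2.5,0,255]]}}

```text
time: 6.65
eef_pos: [500.1, 86.2, 262.5]
tool_rot: [0.705, -0.705, 0.054, -0.053]
force: [-0.3, 0.5, -2.2]
width: 23.9
```

Call:
{"op": "jog_arm", "data": {"series": [[0,0,0,0,0,0,255],[0,0,0,0,0,0,255],[0,0,0,0,0,0,255],[0,0,0,0,0,0,255],[0,0,0,0,0,0,255],[0,0,0,0,0,0,255],[0,0,0,0,0,0,255],[0,0,0,0,0,0,255]]}}

```text
time: 7.32
eef_pos: [500.1, 86.2, 262.5]
tool_rot: [0.705, -0.705, 0.054, -0.053]
force: [-0.3, 0.5, -3.2]
width: 23.8
```

```bash
python3 - <<'E'
from h import *
info(); go(500,86,262,turn=45)
E
```

```text
t 7.32 p [500.1  86.2 262.5] jawyaw 81.37 ydir [-0.002  0.001 -1.   ] q [ 0.48  0.16  0.07 -0.   -1.48 -2.2 ] F [-0.3  0.5 -3.2] w 23.8
delta [-0.002 -0.785 -0.002] [-0.1  0.5 -0.2] fwd turn deg 45.0
```

Call:
{"op": "jog_arm", "data": {"series": [[0,-0.05,0,0,0.5,0,255],[0,-0.13,0,0,0.5,0,255],[0,-0.23,0,0,0.5,0,255],[0,-0.34,0,0,0.5,0,255],[0,-0.45,0,0,0.5,0,255],[0,-0.56,0,0,0.5,0,255],[0,-0.67,0,0,0.5,0,255],[0,-0.78,0,0,0.5,0,255]]}}

```text
time: 7.98
eef_pos: [500.1, 86.2, 262.0]
tool_rot: [0.672, -0.671, -0.22, 0.221]
force: [0.3, -0.1, -2.6]
width: 24.0
```

```bash
python3 - <<'E'
from h import *
info(); go(500,86,262,yaw=171.2)
E
```

```text
t 7.98 p [500.1  86.2 262. ] jawyaw 126.37 ydir [-0.002  0.001 -1.   ] q [ 0.48  0.16  0.07 -0.   -1.48 -1.41] F [ 0.3 -0.1 -2.6] w 24.0
delta [-0.002 -0.783 -0.   ] [-0.2 -0.  -0.1] fwd turn deg 44.8
```

Call:
{"op": "jog_arm", "data": {"series": [[0,-0.11,0,0,0,0,255],[0,-0.22,0,0,0,0,255],[0,-0.33,0,0,0,0,255],[0,-0.44,0,0,0,0,255],[0,-0.55,0,0,0,0,255],[0,-0.65,0,0,0,0,255],[0,-0.73,0,0,0,0,255],[0,-0.78,0,0,0,0,255]]}}

```text
time: 8.65
eef_pos: [500.1, 86.2, 262.0]
tool_rot: [0.537, -0.536, -0.46, 0.461]
force: [-0.0, 0.3, -2.5]
width: 24.2
```

Call:
{"op": "jog_arm", "data": {"series": [[0,0,0,0,0,0,255],[0,0,0,0,0,0,255],[0,0,0,0,0,0,255],[0,0,0,0,0,0,255],[0,0,0,0,0,0,255],[0,0,0,0,0,0,255],[0,0,0,0,0,0,255],[0,0,0,0,0,0,255]]}}

```text
time: 9.32
eef_pos: [500.1, 86.2, 262.0]
tool_rot: [0.537, -0.536, -0.46, 0.461]
force: [-0.7, 1.2, -2.1]
width: 24.0
```

Call:
{"op": "jog_arm", "data": {"series": [[0,0,0,0,0,0,255],[0,0,0,0,0,0,255],[0,0,0,0,0,0,255],[0,0,0,0,0,0,255]]}}

```text
time: 9.65
eef_pos: [500.1, 86.2, 262.0]
tool_rot: [0.537, -0.536, -0.46, 0.461]
force: [0.0, -0.5, -1.8]
width: 24.1
```

```bash
cat >> h.py <<'E'
def look(k,yaw):
    info(); go(500,86,262,yaw=yaw)
    c,Rm,t=cam('scene'); im=c['image']; w=cloud(c,Rm,t)
    hsv=cv2.cvtColor(im,40); pu=(hsv[...,0]>125)&(hsv[...,0]<145)&(hsv[...,1]>120)
    m=pu&(w[...,2]>243)&(w[...,2]<270)&(abs(w[...,0]-500)<70)&(abs(w[...,1]-86)<70); p=w[m]
    if len(p)>10: print(len(p),cv2.minAreaRect(p[:,:2].astype(np.float32)),np.median(p[:,2]))
    cv2.imwrite(f'pics/look{k}.png',cv2.resize(im[130:250,210:330],(600,600),interpolation=3))
E
python3 -c "
from h import *
look(2,171.2)"
```

```text
t 9.65 p [500.1  86.2 262. ] jawyaw 171.28 ydir [-0.002  0.001 -1.   ] q [ 0.48  0.16  0.07 -0.   -1.48 -0.63] F [ 0.  -0.5 -1.8] w 24.1
delta [-0.002  0.001  0.001] [-0.2  0.   0.1] fwd turn deg 0.1
48 ((502.43701171875, 89.2503433227539), (72.33407592773438, 62.0953369140625), 79.7794189453125) 256.45956626260636
```

View pics/look2.png

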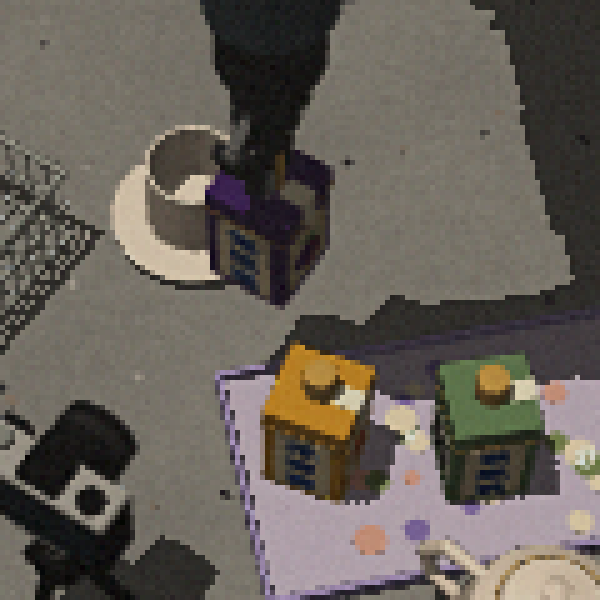

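The three cups at (240,258) now face the lens, with the plum turned to the right at (310,245). Next quarter turn.

Call:
{"op": "jog_arm", "data": {"series": [[0,-0.05,0,0,0,0,255],[0,-0.13,0,0,0,0,255],[0,-0.23,0,0,0,0,255],[0,-0.34,0,0,0,0,255],[0,-0.45,0,0,0,0,255],[0,-0.56,0,0,0,0,255],[0,-0.67,0,0,0,0,255],[0,-0.78,0,0,0,0,255]]}}

```text
time: 10.37
eef_pos: [500.1, 86.2, 262.0]
tool_rot: [-0.32, 0.319, 0.631, -0.631]
force: [0.1, -1.2, -2.2]
width: 23.9
```

Call:
{"op": "jog_arm", "data": {"series": [[0,-0.11,0,0,0,0,255],[0,-0.22,0,0,0,0,255],[0,-0.33,0,0,0,0,255],[0,-0.44,0,0,0,0,255],[0,-0.55,0,0,0,0,255],[0,-0.65,0,0,0,0,255],[0,-0.73,0,0,0,0,255],[0,-0.785,0,0,0,0,255]]}}

```text
time: 11.03
eef_pos: [500.1, 86.2, 262.0]
tool_rot: [-0.053, 0.052, 0.705, -0.705]
force: [-0.1, 0.5, -2.1]
width: 24.2
```

Call:
{"op": "jog_arm", "data": {"series": [[0,0,0,0,0,0,255],[0,0,0,0,0,0,255],[0,0,0,0,0,0,255],[0,0,0,0,0,0,255],[0,0,0,0,0,0,255],[0,0,0,0,0,0,255],[0,0,0,0,0,0,255],[0,0,0,0,0,0,255]]}}

```text
time: 11.7
eef_pos: [500.1, 86.2, 262.0]
tool_rot: [-0.053, 0.052, 0.706, -0.705]
force: [-0.4, 0.2, -2.0]
width: 24.0
```

Call:
{"op": "jog_arm", "data": {"series": [[0,0,0,0,0,0,255],[0,0,0,0,0,0,255],[0,0,0,0,0,0,255],[0,0,0,0,0,0,255]]}}

```text
time: 12.03
eef_pos: [500.1, 86.2, 262.0]
tool_rot: [-0.053, 0.052, 0.705, -0.705]
force: [-0.5, 0.4, -1.9]
width: 23.9
```

```bash
python3 -c "
from h import *
look(3,-98.8)"
```

```text
t 12.03 p [500.1  86.2 262. ] jawyaw -98.52 ydir [-0.002  0.001 -1.   ] q [ 0.48  0.16  0.07 -0.   -1.48  0.94] F [-0.5  0.4 -1.9] w 23.9
delta [0.001 0.005 0.002] [0.1 0.  0.2] fwd turn deg 0.3
106 ((502.9142150878906, 87.47979736328125), (64.21212768554688, 65.03117370605469), 74.415283203125) 257.2514843973803
```

View pics/look3.png

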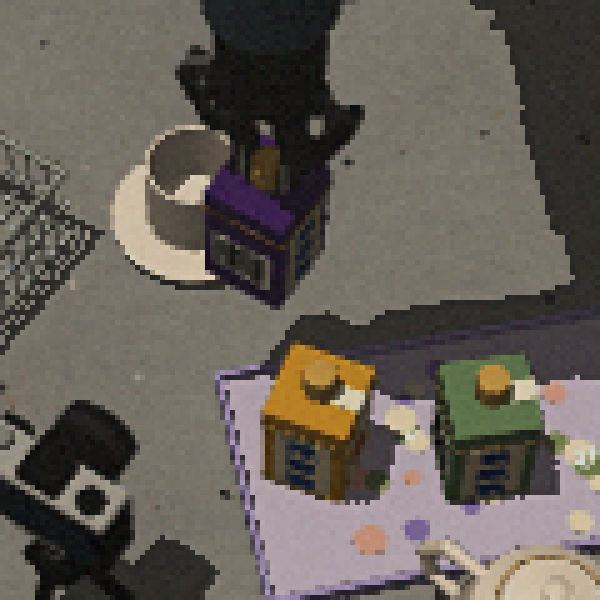

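The barcode at (240,258) now faces the lens, and the lid fits at 74°. Last quarter turn.

Call:
{"op": "jog_arm", "data": {"series": [[0,-0.05,0,0,0,0,255],[0,-0.13,0,0,0,0,255],[0,-0.23,0,0,0,0,255],[0,-0.34,0,0,0,0,255],[0,-0.45,0,0,0,0,255],[0,-0.56,0,0,0,0,255],[0,-0.67,0,0,0,0,255],[0,-0.78,0,0,0,0,255]]}}

```text
time: 12.75
eef_pos: [500.1, 86.2, 262.0]
tool_rot: [0.221, -0.222, 0.672, -0.671]
force: [0.5, -0.4, -2.6]
width: 23.8
```

Call:
{"op": "jog_arm", "data": {"series": [[0,-0.11,0,0,0,0,255],[0,-0.22,0,0,0,0,255],[0,-0.33,0,0,0,0,255],[0,-0.44,0,0,0,0,255],[0,-0.55,0,0,0,0,255],[0,-0.65,0,0,0,0,255],[0,-0.73,0,0,0,0,255],[0,-0.78,0,0,0,0,255]]}}

```text
time: 13.42
eef_pos: [500.1, 86.2, 262.0]
tool_rot: [0.461, -0.461, 0.537, -0.535]
force: [0.6, -0.6, -1.9]
width: 23.9
```

Call:
{"op": "jog_arm", "data": {"series": [[0,0,0,0,0,0,255],[0,0,0,0,0,0,255],[0,0,0,0,0,0,255],[0,0,0,0,0,0,255],[0,0,0,0,0,0,255],[0,0,0,0,0,0,255],[0,0,0,0,0,0,255],[0,0,0,0,0,0,255]]}}

```text
time: 14.08
eef_pos: [500.1, 86.2, 262.0]
tool_rot: [0.461, -0.461, 0.537, -0.535]
force: [-0.2, -1.0, -2.0]
width: 23.8
```

Call:
{"op": "jog_arm", "data": {"series": [[0,0,0,0,0,0,255],[0,0,0,0,0,0,255],[0,0,0,0,0,0,255],[0,0,0,0,0,0,255]]}}

```text
time: 14.42
eef_pos: [500.1, 86.2, 262.0]
tool_rot: [0.461, -0.461, 0.537, -0.535]
force: [-0.0, -0.7, -3.8]
width: 24.1
```

```bash
python3 -c "
from h import *
look(4,-8.8)
# basket: rim edges from both views
for n,im in(('top0',0),('scene0',0)):
    w=np.load(n+'.npz')['w'];p=w.reshape(-1,3);p=p[np.isfinite(p).all(1)]
    p=p[(abs(p[:,0]-470)<170)&(abs(p[:,1]+275)<200)]
    a=np.radians(73.3);u=np.array([np.cos(a),np.sin(a)]);v=np.array([np.sin(a),-np.cos(a)])
    for lo,hi in((80,100),(60,80),(30,60)):
        q=p[(p[:,2]>lo)&(p[:,2]<hi)];q=q[(q[:,0]<590)]
        k=abs(q[:,:2]@u-(470*u[0]-275*u[1]))<160
        print(n,lo,k.sum(),'long',np.round(np.percentile(q[k,:2]@u,[0.5,99.5])),'short',np.round(np.percentile(q[k,:2]@v,[1,99])))
print('red',np.array([449,-343.4])@u,np.array([449,-343.4])@v)
"
```

```text
t 14.42 p [500.1  86.2 262. ] jawyaw -8.6 ydir [-0.002  0.001 -1.   ] q [ 0.48  0.16  0.07 -0.   -1.48  2.51] F [-0.  -0.7 -3.8] w 24.1
delta [ 0.002  0.004 -0.001] [ 0.2 -0.  -0.1] fwd turn deg 0.2
56 ((508.34088134765625, 80.20538330078125), (60.95248794555664, 59.92702102661133), 89.86109161376953) 256.7625899137337
top0 80 674 long [-272.   20.] short [432. 624.]
top0 60 85 long [-270.   18.] short [432. 621.]
top0 30 297 long [-272.   18.] short [432. 624.]
scene0 80 405 long [-268.   27.] short [432. 625.]
scene0 60 175 long [-266.   24.] short [431. 624.]
scene0 30 330 long [-268.   25.] short [430. 624.]
red -199.89137131736035 528.7419027019375
```

View pics/look4.png

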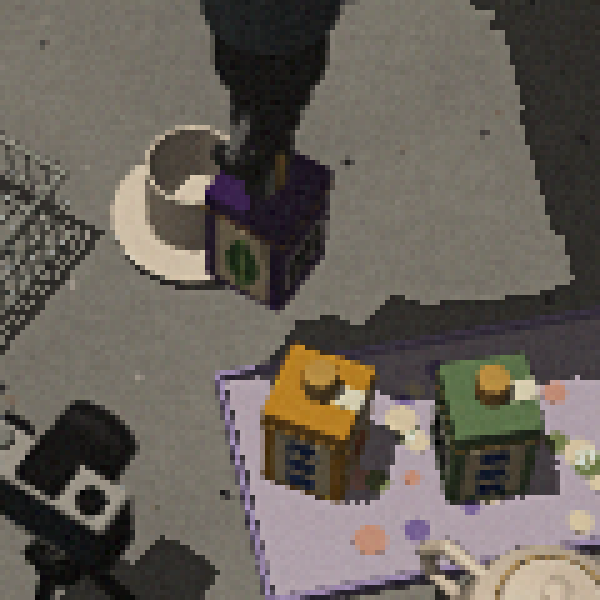

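The leaf at (240,260) faces the lens, so all four sides have been shown for 1 s or more. Next I carry the caddy to the free half of the basket, at about (488,-209). I turn it back a quarter on the way to keep joint 6 within its range.

```bash
python3 -c "
from h import *
go(488.5,-209.2,262,yaw=-98.6)"
```

```text
delta [2.000e-03 1.571e+00 1.000e-03] [293.8  -0.3  32.7] fwd turn deg 90.0
```

Call:
{"op": "jog_arm", "data": {"series": [[0,0.05,0,8,0,1,255],[0,0.13,0,24,0,3,255],[0,0.23,0,44,0,5,255],[0,0.33,0,66,0,8,255],[0,0.43,0,88,0,10,255],[0,0.53,0,110,0,12,255],[0,0.63,0,132,0,15,255],[0,0.73,0,154,0,17,255]]}}

```text
time: 15.13
eef_pos: [493.8, -69.7, 261.9]
tool_rot: [0.237, -0.238, 0.667, -0.665]
force: [0.3, 0.2, -2.7]
width: 24.0
```

```bash
python3 -c "
from h import *
info();go(488.5,-209.2,262,yaw=-98.6)"
```

```text
t 15.13 p [493.8 -69.7 261.9] jawyaw -50.7 ydir [-0.002  0.001 -1.   ] q [ 0.17  0.15  0.05 -0.   -1.47  2.08] F [ 0.3  0.2 -2.7] w 24.0
delta [0.002 0.836 0.001] [ 92.5  -0.2 104.6] fwd turn deg 47.9
```

Call:
{"op": "jog_arm", "data": {"series": [[0,0.1,0,14,0,16,255],[0,0.2,0,28,0,32,255],[0,0.3,0,42,0,48,255],[0,0.4,0,56,0,63,255],[0,0.51,0,69,0,78,255],[0,0.62,0,80,0,91,255],[0,0.73,0,88,0,100,255],[0,0.83,0,92.5,0,104.5,255]]}}

```text
time: 15.8
eef_pos: [488.2, -210.6, 261.6]
tool_rot: [-0.054, 0.053, 0.705, -0.705]
force: [-0.7, 1.0, -3.3]
width: 23.7
```

Call:
{"op": "jog_arm", "data": {"series": [[0,0,0,0,0,0,255],[0,0,0,0,0,0,255],[0,0,0,0,0,0,255]]}}

```text
time: 16.05
eef_pos: [488.3, -210.3, 261.5]
tool_rot: [-0.053, 0.051, 0.705, -0.705]
force: [-0.6, 0.5, -1.8]
width: 23.9
```

```bash
python3 -c "
from h import *
info();go(488.5,-209.2,262,yaw=-98.6)
for n in('top','scene'):
    c,Rm,t=cam(n); im=c['image']; w=cloud(c,Rm,t); hsv=cv2.cvtColor(im,40)
    cv2.imwrite(f'pics/{n}5.png',im)
    pu=(hsv[...,0]>125)&(hsv[...,0]<145)&(hsv[...,1]>120)
    m=pu&(w[...,2]>243)&(w[...,2]<270)&(abs(w[...,0]-488)<70)&(abs(w[...,1]+209)<70); p=w[m]
    if len(p)>10: print(len(p),cv2.minAreaRect(p[:,:2].astype(np.float32)),np.median(p[:,2]))
s=cv2.imread('pics/scene5.png')
cv2.imwrite('pics/m5.png',cv2.resize(s[90:220,120:270],None,fx=4.6,fy=4.6,interpolation=3))
"
```

```text
t 16.05 p [ 488.3 -210.3  261.5] jawyaw -98.48 ydir [-0.002  0.001 -1.   ] q [-0.11  0.21  0.13 -0.   -1.49  1.54] F [-0.6  0.5 -1.8] w 23.9
delta [0.001 0.002 0.002] [-0.1 -0.5 -1.1] fwd turn deg 0.2
99 ((491.3407287597656, -209.9245147705078), (66.25516510009766, 63.52630615234375), 77.46979522705078) 255.32535149096006
```

View pics/m5.png

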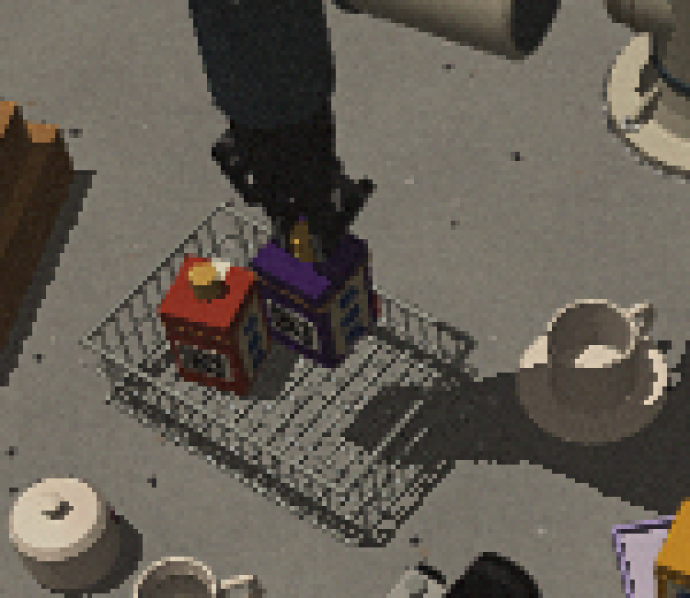

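The caddy hangs over the basket and clear of the red one; the apparent overlap is parallax. I lower it in stages.

Call:
{"op": "jog_arm", "data": {"series": [[0,0,0,0,8,-1,255],[0,0,0,0,22,-1,255],[0,0,0,0,38,-1,255],[0,0,0,0,54,-1,255],[0,0,0,0,70,-1,255],[0,0,0,0,83,-1,255],[0,0,0,0,91,-1,255],[0,0,0,0,95,-1,255]]}}

```text
time: 16.82
eef_pos: [487.6, -208.5, 165.1]
tool_rot: [-0.054, 0.051, 0.706, -0.705]
force: [-0.4, -0.6, -2.0]
width: 24.2
```

Call:
{"op": "jog_arm", "data": {"series": [[0,0,0,0,0,0,255],[0,0,0,0,0,0,255]]}}

```text
time: 16.98
eef_pos: [487.7, -208.3, 165.2]
tool_rot: [-0.053, 0.05, 0.706, -0.705]
force: [-0.3, -0.4, -1.6]
width: 23.8
```

```bash
python3 -c "
from h import *
info();go(488.5,-209.2,121,yaw=-98.6)"
```

```text
t 16.98 p [ 487.7 -208.3  165.2] jawyaw -98.41 ydir [-0.004  0.001 -1.   ] q [-0.11  0.25 -0.07 -0.   -1.26  1.53] F [-0.3 -0.4 -1.6] w 23.8
delta [0.001 0.003 0.004] [-1.1 44.2  0.8] fwd turn deg 0.3
```

Call:
{"op": "jog_arm", "data": {"series": [[0,0,0.004,-1,6,1,255],[0,0,0.004,-1,14,1,255],[0,0,0.004,-1,23,1,255],[0,0,0.004,-1,31,1,255],[0,0,0.004,-1,37,1,255],[0,0,0.004,-1,41,1,255],[0,0,0.004,-1,43,1,255],[0,0,0.004,-1,44,1,255]]}}

```text
time: 17.65
eef_pos: [488.3, -209.4, 120.9]
tool_rot: [-0.052, 0.052, 0.705, -0.705]
force: [-0.4, 0.0, -2.5]
width: 24.1
```

Call:
{"op": "jog_arm", "data": {"series": [[0,0,0,0,0,0,255],[0,0,0,0,0,0,255]]}}

```text
time: 17.82
eef_pos: [488.5, -209.5, 121.1]
tool_rot: [-0.052, 0.052, 0.705, -0.705]
force: [-0.4, 0.3, -2.0]
width: 24.2
```

```bash
python3 -c "
from h import *
info();go(488.5,-209.2,116,yaw=-98.6)
for n in('top','scene'):
    c,Rm,t=cam(n); im=c['image']; cv2.imwrite(f'pics/{n}6.png',im)
s=cv2.imread('pics/scene6.png')
cv2.imwrite('pics/m6.png',cv2.resize(s[90:220,120:270],None,fx=4.6,fy=4.6,interpolation=3))
"
```

```text
t 17.82 p [ 488.5 -209.5  121.1] jawyaw -98.4 ydir [-0.     0.001 -1.   ] q [-0.11  0.28 -0.15 -0.   -1.15  1.54] F [-0.4  0.3 -2. ] w 24.2
delta [0.001 0.003 0.   ] [ 0.   5.1 -0.3] fwd turn deg 0.2
```

View pics/m6.png

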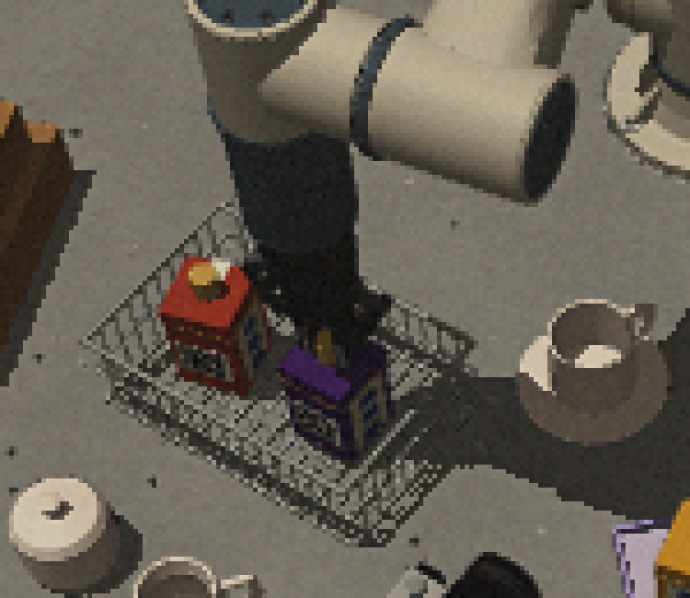

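It is clear of the red caddy and the walls, so I ease it down the last few millimetres.

Call:
{"op": "jog_arm", "data": {"series": [[0,0,0,0,1,0,255],[0,0,0,0,2,0,255],[0,0,0,0,3,0,255],[0,0,0,0,4,0,255],[0,0,0,0,5,0,255],[0,0,0,0,5.5,0,255],[0,0,0,0,5.5,0,255],[0,0,0,0,5.5,0,255]]}}

```text
time: 18.58
eef_pos: [488.6, -209.5, 115.7]
tool_rot: [-0.052, 0.052, 0.705, -0.705]
force: [0.2, 0.1, -1.5]
width: 24.1
```

```bash
python3 -c "
from h import *
info()"
```

```text
t 18.58 p [ 488.6 -209.5  115.7] jawyaw -98.4 ydir [ 0.     0.001 -1.   ] q [-0.11  0.28 -0.15 -0.   -1.13  1.54] F [ 0.2  0.1 -1.5] w 24.1
```

Call:
{"op": "jog_arm", "data": {"series": [[0,0,0,0,0.5,0,255],[0,0,0,0,1,0,255],[0,0,0,0,1.5,0,255],[0,0,0,0,1.5,0,255]]}}

```text
time: 18.92
eef_pos: [489.0, -209.9, 115.4]
tool_rot: [0.051, -0.052, -0.705, 0.705]
force: [-1.1, -0.3, 4.8]
width: 24.1
```

```bash
python3 -c "
from h import *
info()"
```

```text
t 18.92 p [ 489.  -209.9  115.4] jawyaw -98.38 ydir [ 0.002 -0.001 -1.   ] q [-0.11  0.28 -0.16  0.   -1.13  1.54] F [-1.1 -0.3  4.8] w 24.1
```

The floor takes the load, with the force going from -2 to +4.8 N. I release.

Call:
{"op": "jog_arm", "data": {"series": [[0,0,0,0,0,0,190],[0,0,0,0,0,0,150],[0,0,0,0,0,0,110],[0,0,0,0,0,0,90],[0,0,0,0,0,0,90],[0,0,0,0,0,0,90]]}}

```text
time: 19.42
eef_pos: [489.0, -209.9, 115.4]
tool_rot: [0.051, -0.052, -0.705, 0.705]
force: [-0.5, -0.6, -0.4]
width: 55.0
```

Call:
{"op": "jog_arm", "data": {"series": [[0,0,0,0,-5,0,90],[0,0,0,0,-15,0,90],[0,0,0,0,-30,0,90],[0,0,0,0,-50,0,90],[0,0,0,0,-75,0,90],[0,0,0,0,-100,0,90],[0,0,0,0,-120,0,90],[0,0,0,0,-130,0,90]]}}

```text
time: 20.08
eef_pos: [489.9, -210.4, 249.6]
tool_rot: [0.049, -0.054, -0.705, 0.706]
force: [1.1, 0.3, 0.3]
width: 55.3
```

```bash
python3 -c "
from h import *
info();go(380,-420,260)"
```

```text
t 20.08 p [ 489.9 -210.4  249.6] jawyaw -98.37 ydir [ 0.007 -0.002 -1.   ] q [-0.11  0.21  0.1   0.   -1.45  1.54] F [1.1 0.3 0.3] w 55.3
delta [-0.001  0.    -0.007] [ 78.1 -10.7 223.3] fwd turn deg 0.4
```

Call:
{"op": "jog_arm", "data": {"series": [[0,0,0,10,-10,28,90],[0,0,0,20,-11,56,90],[0,0,0,30,-11,84,90],[0,0,0,40,-11,112,90],[0,0,0,50,-11,140,90],[0,0,0,60,-11,168,90],[0,0,0,68,-11,190,90],[0,0,0,70,-11,200,90]]}}

```text
time: 20.75
eef_pos: [389.6, -400.1, 260.2]
tool_rot: [0.05, -0.055, -0.704, 0.706]
force: [0.2, 0.8, 0.1]
width: 55.4
```

Call:
{"op": "jog_arm", "data": {"series": [[0,0,0,0,0,0,90],[0,0,0,0,0,0,90],[0,0,0,0,0,0,90],[0,0,0,0,0,0,90]]}}

```text
time: 21.08
eef_pos: [390.3, -399.2, 260.3]
tool_rot: [0.05, -0.054, -0.705, 0.706]
force: [-0.4, -0.4, 0.0]
width: 55.3
```

```bash
python3 -c "
from h import *
info()
for n in('top','scene'):
    c,Rm,t=cam(n); im=c['image']; w=cloud(c,Rm,t); hsv=cv2.cvtColor(im,40)
    cv2.imwrite(f'pics/{n}7.png',im)
    pu=(hsv[...,0]>125)&(hsv[...,0]<145)&(hsv[...,1]>100)
    m=pu&(w[...,2]>98)&(w[...,2]<125)&(abs(w[...,0]-488)<70)&(abs(w[...,1]+209)<70); p=w[m]
    if len(p)>10: 
        A=np.c_[p[:,:2]-p[:,:2].mean(0),np.ones(len(p))]; print(n,len(p),cv2.minAreaRect(p[:,:2].astype(np.float32)),'z',np.median(p[:,2]),'slope',np.linalg.lstsq(A,p[:,2],rcond=None)[0][:2])
    m=(w[...,2]>98)&(w[...,2]<117)&(abs(w[...,0]-449)<50)&(abs(w[...,1]+343)<50); p=w[m]; print('red',cv2.minAreaRect(p[:,:2].astype(np.float32)) if len(p) else None)
s=cv2.imread('pics/scene7.png')
cv2.imwrite('pics/m7.png',cv2.resize(s[90:220,120:270],None,fx=4.6,fy=4.6,interpolation=3))
"
```

```text
t 21.08 p [ 390.3 -399.2  260.3] jawyaw -98.43 ydir [ 0.007 -0.002 -1.   ] q [-0.52  0.26  0.19 -0.   -1.49  1.94] F [-0.4 -0.4  0. ] w 55.3
top 316 ((488.05145263671875, -213.9940185546875), (65.70523834228516, 65.03575897216797), 75.42610931396484) z 112.06244031738927 slope [0.00158989 0.00210355]
red ((448.89129638671875, -331.5533142089844), (47.2835693359375, 67.57315826416016), 84.05760955810547)
scene 172 ((490.523193359375, -209.6209716796875), (68.54373931884766, 69.6358871459961), 71.56465148925781) z 109.20304083757925 slope [0.0054986  0.01367529]
red ((453.03839111328125, -339.3317565917969), (72.16407775878906, 74.67415618896484), 88.5317153930664)
```

View pics/scene7.png

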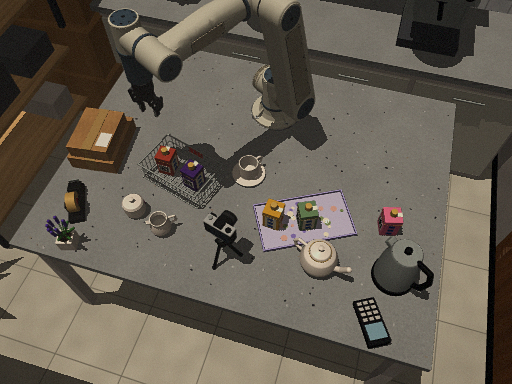

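View pics/m7.png

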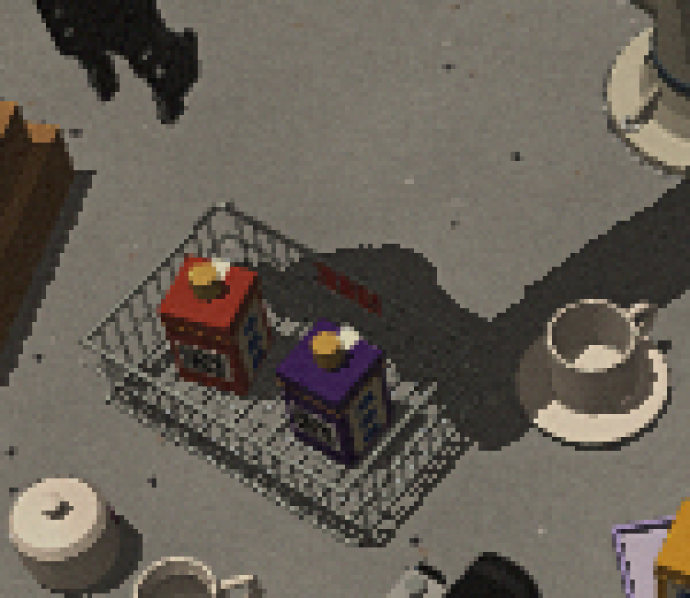

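The violet caddy at (193,175) in the scene view stands upright in the basket beside the red one. Its lid is level at z about 111, the gripper is clear, and nothing else has moved. I hand the job in.

```bash
python3 -c "
from h import *
print(robot.sign_off())"
```

```text
the job is handed in; nothing more can be done
None
```

I photographed the violet caddy on all four sides, set it in the returns basket beside the red one and handed the job in at about 21 s. The sign-off gives no verdict.

- **Photos:** I held it by the knob about 205 mm ahead of the lens and showed plum, cups, barcode and leaf in that order. Each side stayed still for 1 s or more, with lid height readings putting its middle at about 202–205 mm. Pictures confirmed the right side each time.
- **Placing:** I lowered it until the basket floor took the load (about 5 N), then opened the gripper and backed away.
- **Last checks:** The caddy stands upright, with its lid level to within about 0.015 rad at z 109–112 mm, where 111 is expected. It is inside the free half at about (489, -211). The other caddies, the tea things and the camera look unmoved in the last scene view.
- **Checks that disagreed:** While the gripper hid much of the lid, the lid-angle fits for the cups and leaf poses were unreliable (80° and 90° against about 74° expected). There I relied on the measured tool yaw and the picture. In the last pictures, the red caddy's fitted centre differed by up to 12 mm from the first fit. The top-view outline was cut short, and the scene picture shows the red caddy in place.

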